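# Isolate the bead tumbler and take off its hold-down cap

## Robot

A 7-joint arm with a two-finger parallel gripper is mounted at the origin on the work surface. World frame = base frame: x ahead of the robot, y to its left, z up, the work surface at z = 0. Lengths are in m, angles in degrees, forces in N, time in s.
With the tool pointing down it reaches from about 0.4 to 0.85 m from the base axis. Payload 4.5 kg.
Tool frame: the origin (TCP) lies between the finger pads; the fingertips stand r.tips_ahead ahead of it and the grasp point (between the pads) lies 3 mm ahead of it (r.tips_ahead is the distance from the TCP to the fingertips, in m); z points along the fingers, y is the line along which they close (so a half turn about z gives the same grasp; the last joint's range is limited). The gripper opens to 88 mm and grips with 3 to 60 N. Pads are 18 mm wide; open, the fingers measure 123 mm over their backs; the gripper's body (75 mm by 187 mm) begins 45 mm behind the grasp point.
Start: joints at [-63.381, 39.483, -11.15, 89.685, 9.013, 51.709, -12.324], TCP at [0.261, 0.568, 0.226] pointing down, gripper open.
Joint ranges: [-172.22, 172.22], [-26.19, 119.32], [-84.43, 86.54], [7.71, 146.69], [-57.33, 237.33], [2.42, 119.75], [-152.13, 152.13]. Speed limits (degrees/s): [147.25, 147.25, 180, 180, 180, 180, 180].

## Interface

Orientations are given as [roll, pitch, yaw] about the fixed x, y, z axes, in that order (R = Rz(yaw) Ry(pitch) Rx(roll)).
In Python, from workcell import r gives the robot as it stands.
- The arm moves only by the tool apply_moves, never from a script. Its arguments are lists of equal length, an entry for each row: "translation": the shift along the tool's x, y, z as a fraction of full scale, a list of three; "turn": the turn about the tool's z as a fraction of full scale; "gripper": the opening, from 0 (shut) to 1 (fully open). In form: {"translation": [[dx, dy, dz], ...], "turn": [turn, ...], "gripper": [gripper, ...]}. A call has 1 to 8 rows; each row is the pose to reach, as a shift and turn from the pose commanded when the call began, along the tool's axes at that moment; what a row does not reach only later rows make up. Full scale, the value 1, is 500 mm for a shift and 45 degrees for a turn. A row lasts 1/8 s, in which the tool goes at most 62.5 mm and 10.7 degrees, less where a joint would pass 70% of its speed; a pose out of reach is approached as far as the arm can. A call with a number of a shift or a turn outside -1 to 1 is refused whole. A call with a gripper value outside its range is refused whole. The fingers move at their own pace and stop on an object; the grip force is fixed at half the most. Time passes only in rows, so rows that repeat a pose let the fingers close. It gives the time, the measured TCP pose, the force, the opening and the grip force at its end, in the units of the state.
- r.state(): the state, without advancing time (a new reading comes with each control period).
- r.grab_frame(name): name is "scene" or "top" or "wrist"; returns the picture (400x640x3 uint8, blue, green, red); there is no depth.
- r.get_calibration(name): a dict with "fovy" (degrees; the focal length in pixels is half the picture's height over the tangent of half this angle, whatever the lens; pixels are square), "cx", "cy" (the principal point, pixels), "R" (3x3) and "t" (3): a world point X has camera coordinates R X + t; the wrist camera has in their place "T_tool_cam" (4x4, takes a point from camera to tool coordinates, whose origin is the TCP and whose axes are the flange's). Camera axes: x right, y down, z forward; pixel columns grow to the right and rows downward; lengths in m; the calibration is good to about 2 mm. A picture is of the moment at which its call begins: read the wrist's pose just before it. get_calibration takes no time and is no camera call.
- r.hand_in(): hands the job in; it is judged then, once.
The state is a dict: "clock": time; "joints": joint angles; "joint_vel": joint speeds; "effort": joint torques, N m; "tool_pos": TCP position; "ee_rot": TCP orientation; "force": force on the tool from outside, world axes, zero at the start; "torque": the same for the moment, N m; "opening": finger opening in m; "grip_force": force on a finger pad.
Only numpy, scipy, OpenCV 4.12 (cv2) and the standard library are available. Lean on these libraries where they do the work, as an engineer would, in place of code of your own. Each camera call takes 0.05 s, during which the arm holds its last target. There are 200 camera calls.

## Task

Turn the bead tumbler off at its bench isolator, and do not touch the cap until it is off. Then unscrew the black cap that holds the tumbler's lid down - nobody remembers whether its thread is right- or left-handed, so if it stops dead one way turn it the other - and lift it straight up off its stub. Finish with the cap still in the gripper, held upright and still about a hand's breadth (10 cm) above the lid, with the isolator off and the lid and everything else on the bench left where they were.

Things in the scene. Friction and masses are not known exactly. Their poses are not given: they have to be found in the camera images.
- isolator: Bench isolator: grey square enclosure 92 x 92 mm, 55 mm high with a white cover plate, face up, fixed to the bench, a black rotary handle in the middle of its top. Origin: centre of its underside. z up; its x axis points to the ON mark (a dash), its y axis to the OFF mark (a ring), a quarter turn apart.
- switch (a joint): Handle angle, rad, growing clockwise seen from above: 0 = OFF (pointer along the isolator's +y), 1.571 = ON (pointer along its +x). Starts ON. An over-centre spring holds it at either end against a stop: it resists with about 0.27 N m leaving its detent, less and less up to mid-travel, and past mid-travel (by 0.15 rad or more) it snaps on into the other detent by itself when let go.
- switch_grip (a point): Middle of the handle's grip bar, on its vertical turning axis, 78 mm above the bench; turns with it. Bar 50 mm long (a pointer nose adds 7 mm at one end), 14 mm thick, 64 to 92 mm above the bench, on a disc of 52 mm diameter whose top is 64 mm above the bench. The point's y axis lies along the bar to the pointer, x across it.
- tumbler: Vibratory bead tumbler fixed to the bench: round grey motor foot of 196 mm diameter, springs, beige bowl of 238 mm diameter up to 184 mm. Origin: centre of its underside, on the vertical axis of bowl, lid, stub and cap.
- stub (a point): Foot of the fixed threaded stub, on the tumbler's axis at the level of the lid's top, 190 mm above the bench. The stub stands 34 mm above it, hidden in the cap, 37 mm over its short, coarse two-start thread. The thread is right-handed (loosens anticlockwise seen from above) or left-handed (clockwise), changing from start to start, and cannot be seen from outside.
- lid: Loose beige round lid on the bowl, 239 mm diameter, 6 mm thick plus 2 mm ribs, 0.3 kg, with a 40 mm hole round the stub. Origin: centre of its underside, 184 mm above the bench; top at 190 mm. Held by the cap and its own weight, with about 1.5 mm of sideways play.
- cap: Black plastic screw cap with 12 grip flats, 56 mm across flats, 58 mm over corners, 40 mm tall, open underneath (34 mm deep, 40 mm bore), 60 to 110 g. Origin: centre of its underside, 190 mm above the bench at the start, where it rests on the lid; z up, yaw is its turning angle. Screwed home, not jammed; cannot be pulled off while the thread is engaged.
- cap_top (a point): Centre of the cap's top face, 40 mm above its underside. Tightening way: stops dead within 0.3 rad. Loosening way: turns easily (under 0.15 N m) and rises 2.4 mm per rad; after 1.8 to 2.2 rad the thread is out and the cap lifts straight off; turned on, it meets a blunt stop 2.3 to 2.6 rad from the start and is still free to lift there.
- tub: White plastic tub with a lid, 80 mm diameter, 85 mm tall, bystander. Origin: centre of its underside.
- spool: Pale thread spool standing upright, foot 64 mm diameter, 100 mm tall, bystander. Origin: centre of its underside.
- bead_tray: Clear open tray of beads 90 x 140 mm, 28 mm high, bystander. Origin: centre of its underside.
Mind the look-alikes: they are no part of the job. Several things have the shape of the cap; the one meant has the colours described above.

How it is judged:
By the outcome, as a careful person would: the job done as asked, in the order asked, and still so for the second after the job is handed in, while the arm keeps its last pose, push and grip.
It also fails if it takes over 72 s, if anything falls off the work surface, if the arm or the gripper's body presses on something with over 40 N, if the wrist force passes 120 N, or if a joint passes its speed limit or range.

## Working session

There is one attempt and no reset: what is moved stays moved. The work goes in short steps, Python scripts to look and compute and a tool call to move; the robot and the scene stay as the last step left them, time stands still between calls to the robot, and variables do not carry over. Pictures are saved under pics/ and viewed, at most 10 in all, crops included, and the job is handed in when it is done.

Besides the shell and the picture viewer there is one more tool, called by a JSON object that holds its "api" and its "payload". apply_moves: Moves the arm, as the interface text tells. Its arguments: {"type":"object","properties":{"translation":{"type":"array"},"turn":{"type":"array"},"gripper":{"type":"array"}},"required":["translation","turn","gripper"]}

```bash
mkdir -p pics; ls; python3 - <<'E'
from workcell import r
import cv2
s=r.state();print(s,r.tips_ahead)
for n in("top","scene","wrist"):
    cv2.imwrite(f"pics/{n}0.png",r.grab_frame(n))
    print(n,r.get_calibration(n))
E
```

```text
pics
{'clock': 0.0, 'joints': array([-63.37963687,  39.53355324, -11.14448038,  89.74432159,
         9.01120787,  51.70954377, -12.32444814]), 'joint_vel': array([-0.02285635,  0.05207206,  0.07019467,  0.07702124,  0.02733641,
        0.01365881,  0.08746394]), 'effort': array([ 4.04910315e-04, -5.27561581e+01, -1.26667667e+00, -1.53423375e+01,
       -5.26672311e-02,  6.69958186e-03,  1.66328732e-04]), 'tool_pos': array([0.26077619, 0.56727511, 0.22490843]), 'ee_rot': array([-1.79894494e+02,  6.76473881e-03,  1.55319729e+02]), 'force': array([-0.68237063,  0.12465316,  1.05598808]), 'torque': array([0.01465736, 0.00441426, 0.02878752]), 'grip_force': 0.0, 'opening': 0.08849001634705414} 0.022
top {'fovy': 54.99326088772137, 'cx': 315.2565865427889, 'cy': 197.44248251832173, 'R': array([[-0.01625192, -0.99980428, -0.01128201],
       [-0.99780969,  0.01694106, -0.06394392],
       [ 0.06412254,  0.01021808, -0.99788972]]), 't': array([0.02370333, 0.65264718, 1.43316386])}
scene {'fovy': 51.437600726151146, 'cx': 322.4535307818681, 'cy': 195.90065065783824, 'R': array([[ 0.53629424,  0.84388623, -0.01563723],
       [ 0.52310173, -0.34685947, -0.77849411],
       [-0.66238438,  0.40932205, -0.62745708]]), 't': array([-0.3231076 , -0.18556672,  1.76490788])}
wrist {'fovy': 63.00280022202437, 'cx': 321.1302741391095, 'cy': 193.47190637623024, 'T_tool_cam': array([[-1.74764245e-04, -9.55990353e-01, -2.93398049e-01,
         7.52719092e-02],
       [ 9.99999937e-01, -7.67326637e-05, -3.45634702e-04,
        -8.74044784e-04],
       [ 3.07910227e-04, -2.93398091e-01,  9.55990306e-01,
        -1.58385687e-01],
       [ 0.00000000e+00,  0.00000000e+00,  0.00000000e+00,
         1.00000000e+00]])}
```

View pics/top0.png

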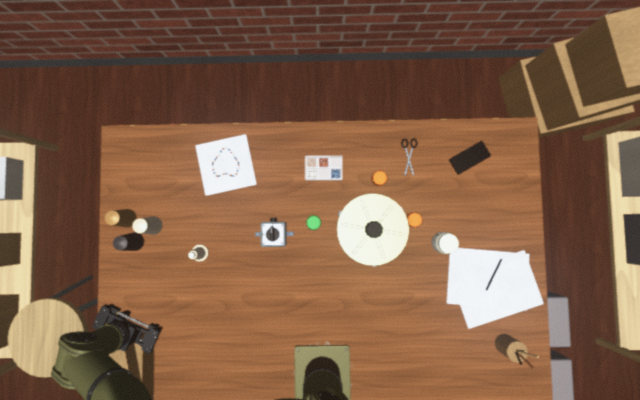

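View pics/scene0.png

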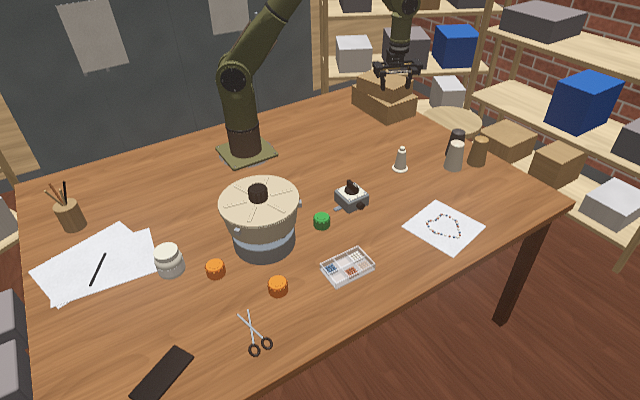

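The top view shows the isolator at about (273,234), the tumbler lid at about (373,230) and the black cap at (374,229). The orange and green caps are look-alikes, and the arm is at the lower left.

```bash
cat > h.py <<'E'
from workcell import r
import numpy as np, cv2
from scipy.spatial.transform import Rotation as Ro
def cam(n,s=None):
    c=r.get_calibration(n); f=200/np.tan(np.radians(c["fovy"]/2))
    if n=="wrist":
        T=c["T_tool_cam"]; Rt=Ro.from_euler("xyz",s["ee_rot"],degrees=True).as_matrix()
        Rc=Rt@T[:3,:3]; o=Rt@T[:3,3]+s["tool_pos"]
    else: Rc=np.array(c["R"]).T; o=-Rc@c["t"]
    return f,c["cx"],c["cy"],Rc,o
def ray(n,u,v,z,s=None):
    f,cx,cy,Rc,o=cam(n,s); d=Rc@[(u-cx)/f,(v-cy)/f,1.]
    return o+d*(z-o[2])/d[2]
E
python3 - <<'E'
from h import *
im=cv2.imread("pics/top0.png")
b=im[195:275,250:420]; cv2.imwrite("pics/top_crop.png",cv2.resize(b,None,fx=4.6,fy=4.6,interpolation=cv2.INTER_CUBIC))
g=im.max(2)
def cen(m,x0,x1,y0,y1):
    k=np.zeros_like(m);k[y0:y1,x0:x1]=m[y0:y1,x0:x1]
    n,l,st,c=cv2.connectedComponentsWithStats(k.astype(np.uint8)); i=1+st[1:,4].argmax(); return c[i],st[i]
for nm,m,box,z in(("cap",g<70,(355,395,210,250),.23),("lid",im.min(2)>150,(330,415,185,275),.19),("plate",im.min(2)>130,(255,292,215,250),.055),("handle",g<70,(262,285,223,245),.092)):
    c,st=cen(m,*box);print(nm,c,st,ray("top",*c,z))
E
```

```text
cap [367.66666667 225.        ] [367 224   2   3   3] [ 0.54776058 -0.15656885  0.23      ]
lid [372.25540224 229.14189013] [ 337  194   72   72 3841] [ 0.53341476 -0.17641707  0.19      ]
plate [271.86681716 234.0496614 ] [256 222  29  25 443] [0.518574  0.1742807 0.055    ]
handle [273.3125 233.8125] [273 229   2  11  16] [0.5204115  0.16448575 0.092     ]
```

View pics/top_crop.png

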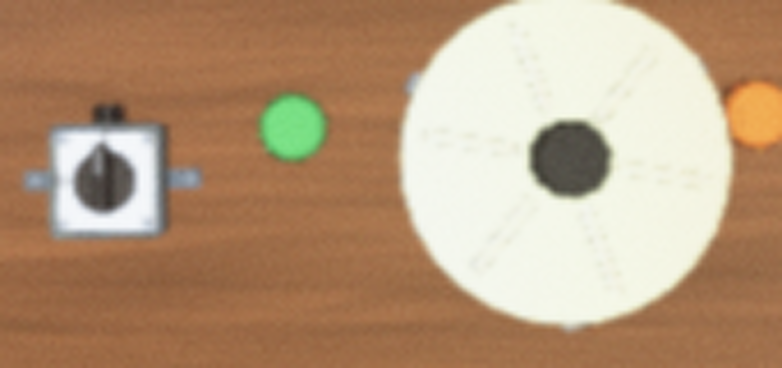

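The crop shows the handle at crop (104,180), which is (272.6,234.1) in the full picture. Its pointer faces image-up, about world +x. The cap is at crop (570,158), full (373.9,229.3).

```bash
cat >> h.py <<'E'
def plan(p,yaw=None):
    s=r.state(); Rt=Ro.from_euler("xyz",s["ee_rot"],degrees=True).as_matrix()
    d=Rt.T@(np.array(p)-s["tool_pos"])/.5
    t=None if yaw is None else -((yaw-s["ee_rot"][2]+180)%360-180)/45
    print("shift",d.round(3),"turn",t,"pos",s["tool_pos"].round(4),s["ee_rot"].round(2),"j",s["joints"].round(0))
E
python3 - <<'E'
from h import *
print(ray("top",272.6,234.1,.092),ray("top",373.9,229.3,.23)); h=ray("top",272.6,234.1,.092)
plan([h[0]-.0,h[1],.225],180)
E
```

```text
[0.51942648 0.16705037 0.092     ] [ 0.53364337 -0.17624387  0.23      ]
shift [-0.804 -0.512  0.001] turn -0.5484175774337018 pos [0.2608 0.5675 0.2251] [-1.7992e+02  1.0000e-02  1.5532e+02] j [-63.  40. -11.  90.   9.  52. -12.]
```

{"api": "apply_moves", "payload": {"translation": [[-0.804,-0.512,0],[-0.804,-0.512,0],[-0.804,-0.512,0],[-0.804,-0.512,0],[-0.804,-0.512,0],[-0.804,-0.512,0],[-0.804,-0.512,0],[-0.804,-0.512,0]], "turn": [-0.548,-0.548,-0.548,-0.548,-0.548,-0.548,-0.548,-0.548], "gripper": [1,1,1,1,1,1,1,1]}}

```text
clock: 1.15
tool_pos: [0.5208, 0.1635, 0.2254]
ee_rot: [-179.9, -0.0, 179.7]
force: [0.2, 0.4, -0.3]
opening: 0.0884
grip_force: 0.0
```

{"api": "apply_moves", "payload": {"translation": [[0,0,0],[0,0,0],[0,0,0],[0,0,0]], "turn": [0,0,0,0], "gripper": [0.6,0.6,0.6,0.6]}}

```text
clock: 1.65
tool_pos: [0.5188, 0.1688, 0.2258]
ee_rot: [180.0, -0.0, -179.9]
force: [0.9, -0.9, 1.1]
opening: 0.0536
grip_force: 0.0
```

```bash
python3 - <<'E'
from h import *
plan([.5194,.167,.225],180)
cv2.imwrite("pics/w1.png",r.grab_frame("wrist"))
E
```

```text
shift [-0.001 -0.004  0.002] turn 0.0027075792582182756 pos [0.5188 0.1688 0.2258] [ 179.97   -0.   -179.88] j [-10.  34. -22. 103.  17.  46.  50.]
```

View pics/w1.png

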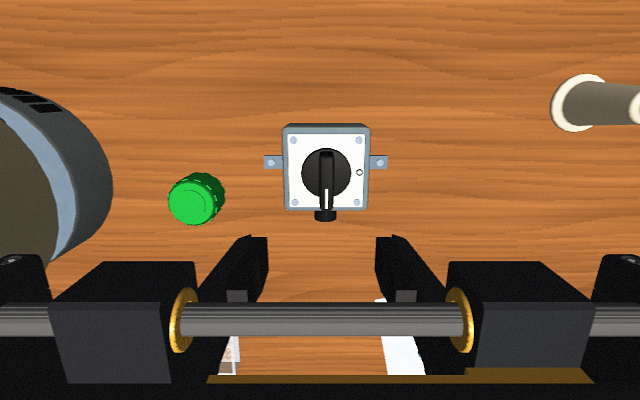

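The wrist view shows the isolator with its handle disc centred near (326,173). The pointer faces image-down (world +x) and the OFF ring is at (360,172) (world +y), so the handle needs a quarter turn CCW. The green decoy is off to the left.

```bash
python3 - <<'E'
from h import *
s=r.state();im=cv2.imread("pics/w1.png")
m=(im.max(2)<60).astype(np.uint8); m[:,:288]=0;m[:,366:]=0;m[:140]=0;m[208:]=0
c,_=cv2.minEnclosingCircle(max(cv2.findContours(m,0,2)[0],key=cv2.contourArea));print(c)
w=(im.min(2)>170).astype(np.uint8); w[:,:275]=0;w[:,380:]=0;w[:120]=0;w[225:]=0
R=cv2.minAreaRect(max(cv2.findContours(w,0,2)[0],key=cv2.contourArea));print(R)
print("plate",ray("wrist",*R[0],.055,s),"disc",ray("wrist",326,173,.064,s),"tip",ray("wrist",325,205,.07,s),"ring",ray("wrist",360,172,.055,s))
p=ray("wrist",*R[0],.055,s)
plan([p[0]+.012,p[1],.0905],180)
E
```

```text
(326.0, 177.66949462890625)
((325.5, 170.0), (72.0, 77.0), 90.0)
plate [0.51883031 0.17191344 0.055     ] disc [0.51985311 0.1723054  0.064     ] tip [0.5518515  0.17138635 0.07      ] ring [0.52089785 0.20760719 0.055     ]
shift [-0.024  0.007  0.271] turn 0.0020442712863162644 pos [0.5189 0.1685 0.2258] [ 179.98   -0.   -179.91] j [-10.  34. -22. 103.  17.  46.  50.]
```

{"api": "apply_moves", "payload": {"translation": [[-0.025,0.006,0.1],[-0.025,0.006,0.2],[-0.025,0.006,0.25],[-0.025,0.006,0.27],[-0.025,0.006,0.27],[-0.025,0.006,0.27],[-0.025,0.006,0.27],[-0.025,0.006,0.27]], "turn": [0,0,0,0,0,0,0,0], "gripper": [0.6,0.6,0.6,0.6,0.6,0.6,0.4,0]}}

```text
clock: 2.7
tool_pos: [0.5323, 0.1705, 0.0914]
ee_rot: [180.0, 0.1, 180.0]
force: [-0.0, -0.4, -0.6]
opening: 0.035
grip_force: 0.0
```

{"api": "apply_moves", "payload": {"translation": [[0,0,0],[0,0,0],[0,0,0],[0,0,0],[0,0,0],[0,0,0]], "turn": [0,0,0,0,0,0], "gripper": [0,0,0,0,0,0]}}

```text
clock: 3.45
tool_pos: [0.5319, 0.1705, 0.0907]
ee_rot: [180.0, -0.0, 180.0]
force: [-0.7, -0.7, -0.1]
opening: 0.0005
grip_force: 0.0
```

The fingers shut on nothing, so I need to look before moving on.

```bash
python3 - <<'E'
from h import *
s=r.state();print(s["opening"],s["grip_force"],s["tool_pos"])
a=r.grab_frame("wrist")[:,100:540];b=cv2.resize(r.grab_frame("scene")[150:230,310:400],None,fx=4,fy=5)
a=cv2.resize(a,(440,400));cv2.imwrite("pics/w2.png",np.hstack([a,b]))
E
```

```text
0.0005044119255994188 0.0 [0.53185057 0.1704572  0.09071862]
```

View pics/w2.png

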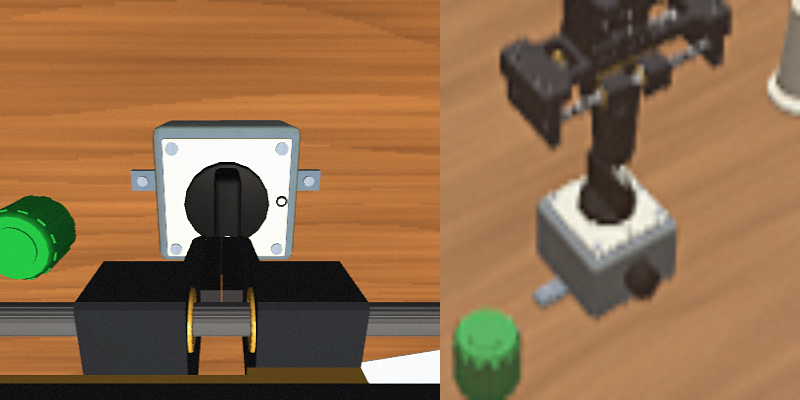

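Left (wrist): the fingers are shut beyond the pointer end of the bar. The disc is centred at about (327,203) in full-frame pixels and the bar spans rows 168–237. I'll recompute the axis from this second view.

```bash
python3 - <<'E'
from h import *
s=r.state();T=Ro.from_euler("xyz",s["ee_rot"],degrees=True).as_matrix()
for n,u,v,z in(("disc",327,203,.064),("platec",328,198,.055),("barback",327,168,.092),("ring",381,201,.055),("top disc bottom",327,241,.064),("disc far",327,162,.064)):
    print(n,ray("wrist",u,v,z,s).round(4))
f,cx,cy,Rc,o=cam("wrist",s)
for t in ([0,0,.022],[0,0,0]):
    p=Rc.T@(T@np.array(t)+s["tool_pos"]-o);print("tip px",cx+f*p[0]/p[2],cy+f*p[1]/p[2])
print(o)
E
```

```text
disc [0.5189 0.1728 0.064 ]
platec [0.5187 0.1736 0.055 ]
barback [0.4912 0.1722 0.092 ]
ring [0.5207 0.2068 0.055 ]
top disc bottom [0.5438 0.1729 0.064 ]
disc far [0.494  0.1727 0.064 ]
tip px 323.0224408756036 226.10335122214272
tip px 323.2456119156228 242.1850014267503
[0.45615117 0.16936783 0.24909897]
```

```bash
python3 - <<'E'
from h import *
s=r.state()
c=r.get_calibration("scene");f=200/np.tan(np.radians(c["fovy"]/2))
def pj(p):
    q=np.array(c["R"])@p+c["t"];return (f*q[0]/q[2]+c["cx"],f*q[1]/q[2]+c["cy"])
im=r.grab_frame("scene");k=10
b=cv2.resize(im[165:215,325:385],None,fx=k,fy=k,interpolation=cv2.INTER_CUBIC)
for p,col in(([*s["tool_pos"][:2],s["tool_pos"][2]-.022],(0,0,255)),([*s["tool_pos"]],(0,255,255)),([.519,.173,.092],(0,255,0)),([.551,.173,.092],(255,0,0)),([.519,.173,.055],(255,0,255))):
    u,v=pj(np.array(p));print(u,v);cv2.circle(b,(int((u-325+.5)*k),int((v-165+.5)*k)),4,col,-1)
cv2.imwrite("pics/s2.png",b)
E
```

```text
352.7091162932783 190.14166596815411
352.9019001368844 185.09703717025704
351.34167837434615 182.6685634421687
356.817956629479 187.3889556053487
351.04634577080697 191.08564068173735
```

View pics/s2.png

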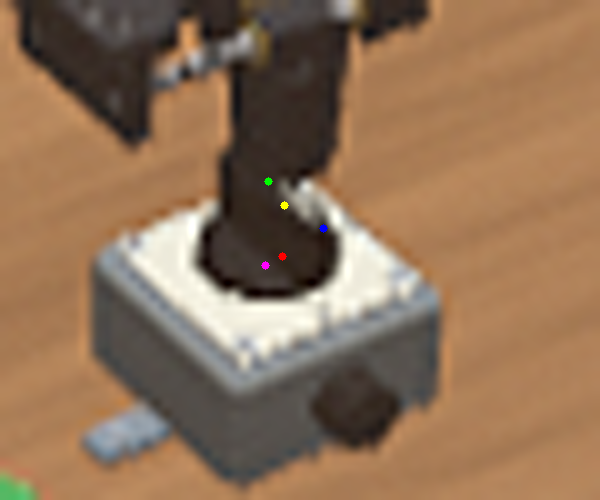

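The scene and wrist views both put the fingertips about 30 mm higher than the TCP plus `tips_ahead` implies, at z ≈ 0.10, which is above the bar. I'll open and go lower in small steps, watching the force.

{"api": "apply_moves", "payload": {"translation": [[0,0.004,0],[0,0.004,0],[0,0.004,0],[0,0.004,0.01],[0,0.004,0.02],[0,0.004,0.03],[0,0.004,0.04],[0,0.004,0.04]], "turn": [0,0,0,0,0,0,0,0], "gripper": [0.6,0.6,0.6,0.6,0.6,0.6,0.6,0.6]}}

```text
clock: 4.6
tool_pos: [0.5315, 0.1723, 0.0702]
ee_rot: [-180.0, -0.0, 180.0]
force: [-0.1, -0.3, 0.4]
opening: 0.0532
grip_force: 0.0
```

{"api": "apply_moves", "payload": {"translation": [[0,0,0],[0,0,0],[0,0,0],[0,0,0],[0,0,0],[0,0,0]], "turn": [0,0,0,0,0,0], "gripper": [0.3,0,0,0,0,0]}}

```text
clock: 5.35
tool_pos: [0.532, 0.1737, 0.0709]
ee_rot: [179.9, 0.0, -180.0]
force: [-0.3, 3.7, -0.5]
opening: 0.0136
grip_force: 30.0
```

Gripped the bar: opening 13.6 mm, 30 N. Now I'll turn it CCW along the arc about its axis.

{"api": "apply_moves", "payload": {"translation": [[0.0003,0.0039,0],[0.0012,0.0077,0],[0.0027,0.0113,0],[0.0048,0.0147,0],[0.0073,0.0177,0],[0.0073,0.0177,0]], "turn": [-0.2,-0.4,-0.6,-0.8,-1,-1], "gripper": [0,0,0,0,0,0]}}

```text
clock: 6.1
tool_pos: [0.5287, 0.1815, 0.0709]
ee_rot: [180.0, 0.1, -135.1]
force: [0.9, 2.1, 1.3]
opening: 0.0131
grip_force: 30.0
```

{"api": "apply_moves", "payload": {"translation": [[0.0003,0.0039,0],[0.0012,0.0077,0],[0.0027,0.0113,0],[0.0048,0.0147,0],[0.0065,0.0168,0],[0.0065,0.0168,0]], "turn": [-0.2,-0.4,-0.6,-0.8,-0.93,-0.93], "gripper": [0,0,0,0,0,0]}}

```text
clock: 6.85
tool_pos: [0.5211, 0.1846, 0.071]
ee_rot: [-179.9, 0.0, -93.4]
force: [2.2, 0.6, 3.1]
opening: 0.0133
grip_force: 30.3
```

```bash
python3 - <<'E'
from h import *
s=r.state();print(s["force"],s["torque"],s["joints"].round(1),s["ee_rot"],s["tool_pos"])
E
```

```text
[2.24595569 0.5889517  3.10145275] [ 0.31533    -0.3795823   0.27386685] [ -3.4  51.7 -36.4 108.3  50.2  37.4 105.1] [-1.79894845e+02  3.15059046e-03 -9.33573227e+01] [0.52110588 0.18461051 0.07101436]
```

{"api": "apply_moves", "payload": {"translation": [[0,0,0],[0,0,0],[0,0,0],[0,0,-0.1],[0,0,-0.22],[0,0,-0.34],[0,0,-0.46],[0,0,-0.46]], "turn": [0,0,0,0,0,0,0,0], "gripper": [0.6,0.6,0.6,0.6,0.6,1,1,1]}}

```text
clock: 7.85
tool_pos: [0.5216, 0.1869, 0.3052]
ee_rot: [-179.6, 0.3, -93.2]
force: [0.4, 0.8, -0.4]
opening: 0.0807
grip_force: 0.0
```

```bash
python3 - <<'E'
from h import *
s=r.state()
cv2.imwrite("pics/w3.png",r.grab_frame("wrist"))
for y in(180,90,0,-90):plan([.5345,-.174,.30],y)
E
```

```text
shift [ 0.716 -0.068  0.004] turn 1.9283435550537005 pos [0.5205 0.1854 0.3024] [-1.7981e+02  8.0000e-02 -9.3220e+01] j [  5.  35. -51.  96.  30.  63. 123.]
shift [ 0.716 -0.068  0.004] turn 3.9283435550537003 pos [0.5205 0.1854 0.3024] [-1.7981e+02  8.0000e-02 -9.3220e+01] j [  5.  35. -51.  96.  30.  63. 123.]
shift [ 0.716 -0.068  0.004] turn -2.0716564449462997 pos [0.5205 0.1854 0.3024] [-1.7981e+02  8.0000e-02 -9.3220e+01] j [  5.  35. -51.  96.  30.  63. 123.]
shift [ 0.716 -0.068  0.004] turn -0.07165644494629962 pos [0.5205 0.1854 0.3024] [-1.7981e+02  8.0000e-02 -9.3220e+01] j [  5.  35. -51.  96.  30.  63. 123.]
```

View pics/w3.png

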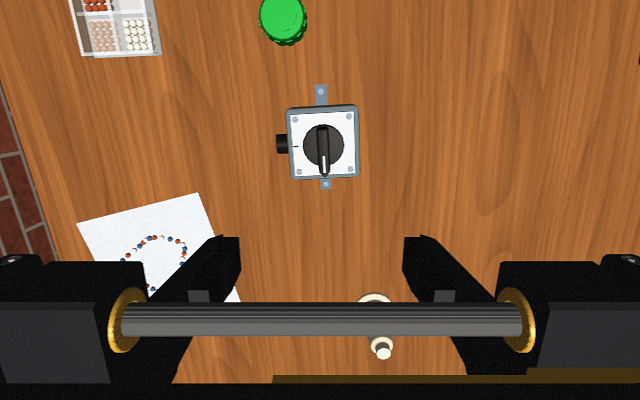

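The handle pointer now lies along +y, covering the OFF ring, and the ON dash at (295,146) is exposed. The isolator is off, so I'm moving over the cap.

{"api": "apply_moves", "payload": {"translation": [[0.716,-0.068,0],[0.716,-0.068,0],[0.716,-0.068,0],[0.716,-0.068,0],[0.716,-0.068,0],[0.716,-0.068,0],[0.716,-0.068,0],[0.716,-0.068,0]], "turn": [1,1,1,1,1,1,1,1], "gripper": [1,1,1,1,1,1,1,1]}}

```text
clock: 8.9
tool_pos: [0.5332, -0.1735, 0.2992]
ee_rot: [179.8, -0.1, -138.1]
force: [-0.8, 0.1, -0.3]
opening: 0.0882
grip_force: 0.0
```

{"api": "apply_moves", "payload": {"translation": [[0,0,0],[0,0,0],[0,0,0],[0,0,0],[0,0,0]], "turn": [1,1,1,1,1], "gripper": [1,1,1,1,1]}}

```text
clock: 9.52
tool_pos: [0.534, -0.1723, 0.3003]
ee_rot: [180.0, -0.1, 177.0]
force: [0.4, 0.2, 0.5]
opening: 0.0885
grip_force: 0.0
```

{"api": "apply_moves", "payload": {"translation": [[0,0,0],[0,0,0],[0,0,0],[0,0,0],[0,0,0]], "turn": [1,1,1,1,1], "gripper": [1,1,1,1,1]}}

```text
clock: 10.15
tool_pos: [0.534, -0.1732, 0.3004]
ee_rot: [-180.0, -0.0, 132.0]
force: [0.3, 0.0, -0.8]
opening: 0.0884
grip_force: 0.0
```

{"api": "apply_moves", "payload": {"translation": [[0,0,0],[0,0,0],[0,0,0],[0,0,0],[0,0,0],[0,0,0],[0,0,0]], "turn": [0.93,0.93,0.93,0.93,0.93,0.93,0.93], "gripper": [1,1,1,1,1,1,1]}}

```text
clock: 11.02
tool_pos: [0.5341, -0.1743, 0.3006]
ee_rot: [-180.0, -0.0, 90.1]
force: [0.7, 0.0, 0.4]
opening: 0.0879
grip_force: 0.0
```

```bash
python3 - <<'E'
from h import *
plan([.5345,-.174,.30],90)
cv2.imwrite("pics/w4.png",r.grab_frame("wrist"))
E
```

```text
shift [0.001 0.001 0.001] turn 0.0026480772745925505 pos [ 0.5341 -0.1743  0.3006] [-1.800e+02 -2.000e-02  9.012e+01] j [15. 29. -2. 95.  1. 55. 12.]
```

View pics/w4.png

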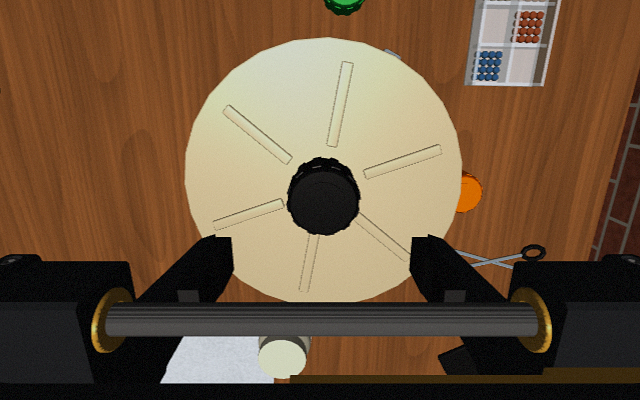

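The cap is centred at about (323,202), with its top face in the lower part and its side visible at the top. The lid's ribs and its edge are clear of the fingers. I'll measure the cap's centre and the phase of its flats.

```bash
python3 - <<'E'
from h import *
from scipy.optimize import least_squares
s=r.state();im=cv2.imread("pics/w4.png")
m=(im.max(2)<75).astype(np.uint8);m[:,:275]=0;m[:,372:]=0;m[:145]=0;m[250:]=0
c=max(cv2.findContours(m,0,cv2.CHAIN_APPROX_NONE)[0],key=cv2.contourArea)[:,0]
print(cv2.boundingRect(c))
c=c[c[:,1]>203]
P=np.array([ray("wrist",u,v,.23,s)[:2] for u,v in c])
f=lambda q:np.hypot(*(P-q[:2]).T)-q[2]
q=least_squares(f,[.534,-.174,.0285]).x;print("circle",q,len(P))
a=np.degrees(np.arctan2(*(P-q[:2]).T[::-1]));res=f(q)*1e3
for k in range(0,30,3):
    w=((a%30)>=k)&((a%30)<k+3);print(k,res[w].mean().round(2),w.sum(),end=" | ")
l=(im.min(2)>110).astype(np.uint8)
z=np.mean(res*np.exp(12j*np.radians(a)));print("\ncorner phase",np.degrees(np.angle(z))/12%30,abs(z)*2)
e=q[:2];plan([*e,.30],90)
E
```

```text
(287, 157, 73, 79)
circle [ 0.53562181 -0.17602025  0.02639185] 96
0 -0.34 8 | 3 0.39 11 | 6 0.43 10 | 9 0.44 9 | 12 0.62 11 | 15 0.27 10 | 18 -0.4 11 | 21 -0.71 9 | 24 -0.54 10 | 27 -0.47 7 | 
corner phase 10.03265329061224 0.6436435113954015
shift [-0.003  0.003  0.001] turn 0.0017463731067064398 pos [ 0.5341 -0.1744  0.3006] [-1.800e+02 -2.000e-02  9.008e+01] j [15. 29. -2. 95.  1. 55. 12.]
```

{"api": "apply_moves", "payload": {"translation": [[-0.003,0.002,0],[-0.003,0.002,0.07],[-0.003,0.002,0.13],[-0.003,0.002,0.17],[-0.003,0.002,0.2],[-0.003,0.002,0.212],[-0.003,0.002,0.212],[-0.003,0.002,0.212]], "turn": [0.11,0.11,0.11,0.11,0.11,0.11,0.11,0.11], "gripper": [1,1,1,1,1,1,1,1]}}

```text
clock: 12.08
tool_pos: [0.5357, -0.176, 0.1954]
ee_rot: [179.9, 0.0, 85.0]
force: [0.4, -0.9, 0.3]
opening: 0.088
grip_force: 0.0
```

{"api": "apply_moves", "payload": {"translation": [[0,0,0],[0,0,0],[0,0,0],[0,0,0],[0,0,0]], "turn": [0,0,0,0,0], "gripper": [0.7,0.5,0.5,0.5,0.5]}}

```text
clock: 12.7
tool_pos: [0.5352, -0.1759, 0.1948]
ee_rot: [180.0, -0.0, 85.0]
force: [0.4, -0.0, 2.0]
opening: 0.0569
grip_force: 30.0
```

```bash
python3 - <<'E'
from h import *
s=r.state();print({k:s[k].round(3) for k in("force","torque","joints","ee_rot","tool_pos")},s["opening"],s["grip_force"])
E
```

```text
{'force': array([ 0.417, -0.007,  1.991]), 'torque': array([-0.057,  0.086,  0.017]), 'joints': array([ 14.197,  36.941,  -1.149, 102.777,   1.059,  40.277,   7.499]), 'ee_rot': array([ 1.79984e+02, -3.00000e-03,  8.50290e+01]), 'tool_pos': array([ 0.535, -0.176,  0.195])} 0.05694971269423866 29.999964464223012
```

{"api": "apply_moves", "payload": {"translation": [[0,0,0],[0,0,-0.0005],[0,0,-0.001],[0,0,-0.001]], "turn": [-0.08,-0.16,-0.24,-0.24], "gripper": [0.5,0.5,0.5,0.5]}}

```text
clock: 13.2
tool_pos: [0.5353, -0.1767, 0.1949]
ee_rot: [180.0, 0.0, 95.6]
force: [3.2, -1.3, -4.1]
opening: 0.0567
grip_force: 30.0
```

```bash
python3 - <<'E'
from h import *
s=r.state();print({k:s[k].round(3) for k in("force","torque","ee_rot","tool_pos")},s["opening"],s["grip_force"])
E
```

```text
{'force': array([ 3.16 , -1.294, -4.09 ]), 'torque': array([-0.37 , -0.354, -1.031]), 'ee_rot': array([1.79963e+02, 1.00000e-03, 9.55930e+01]), 'tool_pos': array([ 0.535, -0.177,  0.195])} 0.05673712869866382 29.999369555152953
```

Stopped dead going CCW (about 1 N·m of resistance), so the thread is left-handed. Turning clockwise and following the rise.

{"api": "apply_moves", "payload": {"translation": [[0,0,0.0005],[0,0,0],[0,0,-0.0004],[0,0,-0.0011],[0,0,-0.0018],[0,0,-0.0018]], "turn": [0.2,0.4,0.6,0.8,1,1], "gripper": [0.5,0.5,0.5,0.5,0.5,0.5]}}

```text
clock: 13.95
tool_pos: [0.5349, -0.1753, 0.196]
ee_rot: [-180.0, 0.0, 51.0]
force: [-0.3, -0.9, -0.5]
opening: 0.0568
grip_force: 30.0
```

```bash
python3 - <<'E'
from h import *
s=r.state();print({k:s[k].round(3) for k in("force","torque","ee_rot","tool_pos","joints")},s["opening"],s["grip_force"])
E
```

```text
{'force': array([-0.293, -0.933, -0.468]), 'torque': array([-0.081,  0.13 ,  0.06 ]), 'ee_rot': array([-1.79964e+02,  3.50000e-02,  5.09850e+01]), 'tool_pos': array([ 0.535, -0.175,  0.196]), 'joints': array([  8.057,  37.263,   9.047, 103.053,  -8.423,  40.383, -17.295])} 0.05681850755741963 30.000644316896796
```

It turns easily this way. Continuing through about 2.25 rad in total.

{"api": "apply_moves", "payload": {"translation": [[0,0,-0.0008],[0,0,-0.0015],[0,0,-0.0023],[0,0,-0.003],[0,0,-0.0038],[0,0,-0.0038]], "turn": [0.2,0.4,0.6,0.8,1,1], "gripper": [0.5,0.5,0.5,0.5,0.5,0.5]}}

```text
clock: 14.7
tool_pos: [0.535, -0.1755, 0.1978]
ee_rot: [-180.0, 0.0, 6.1]
force: [-0.4, 0.4, -1.3]
opening: 0.0567
grip_force: 30.0
```

{"api": "apply_moves", "payload": {"translation": [[0,0,-0.0008],[0,0,-0.0015],[0,0,-0.0023],[0,0,-0.003],[0,0,-0.0038],[0,0,-0.0038]], "turn": [0.2,0.4,0.6,0.8,1,1], "gripper": [0.5,0.5,0.5,0.5,0.5,0.5]}}

```text
clock: 15.45
tool_pos: [0.5349, -0.1756, 0.1997]
ee_rot: [180.0, 0.0, -38.8]
force: [-0.7, 0.4, -0.5]
opening: 0.0568
grip_force: 30.0
```

```bash
python3 - <<'E'
from h import *
s=r.state();print({k:s[k].round(3) for k in("force","torque","ee_rot","tool_pos","joints")},s["opening"],s["grip_force"])
E
```

```text
{'force': array([-0.722,  0.43 , -0.518]), 'torque': array([0.061, 0.193, 0.027]), 'ee_rot': array([ 1.79979e+02,  4.80000e-02, -3.88470e+01]), 'tool_pos': array([ 0.535, -0.176,  0.2  ]), 'joints': array([ -6.804,  41.536,  36.019, 103.589, -32.913,  45.844, -82.803])} 0.056764379636083995 30.00062790059019
```

{"api": "apply_moves", "payload": {"translation": [[0,0,-0.0003],[0,0,-0.0006],[0,0,-0.002],[0,0,-0.006],[0,0,-0.01],[0,0,-0.015],[0,0,-0.02]], "turn": [0.08,0.15,0.15,0.15,0.15,0.15,0.15], "gripper": [0.5,0.5,0.5,0.5,0.5,0.5,0.5]}}

```text
clock: 16.32
tool_pos: [0.5351, -0.1759, 0.2101]
ee_rot: [-180.0, -0.0, -45.9]
force: [-0.2, -0.2, -0.8]
opening: 0.0567
grip_force: 30.0
```

{"api": "apply_moves", "payload": {"translation": [[0,0,-0.02],[0,0,-0.04],[0,0,-0.065],[0,0,-0.09],[0,0,-0.12],[0,0,-0.15],[0,0,-0.17],[0,0,-0.17]], "turn": [0,0,0,0,0,0,0,0], "gripper": [0.5,0.5,0.5,0.5,0.5,0.5,0.5,0.5]}}

```text
clock: 17.32
tool_pos: [0.5355, -0.1761, 0.2957]
ee_rot: [-180.0, -0.1, -45.9]
force: [0.7, -0.5, -0.7]
opening: 0.057
grip_force: 30.0
```

{"api": "apply_moves", "payload": {"translation": [[0,0,0],[0,0,0],[0,0,0],[0,0,0],[0,0,0],[0,0,0]], "turn": [0,0,0,0,0,0], "gripper": [0.5,0.5,0.5,0.5,0.5,0.5]}}

```text
clock: 18.08
tool_pos: [0.5351, -0.1759, 0.2949]
ee_rot: [-180.0, 0.0, -45.9]
force: [0.2, 1.3, -0.8]
opening: 0.0566
grip_force: 30.0
```

```bash
python3 - <<'E'
from h import *
s=r.state();print(s["force"],s["tool_pos"],s["ee_rot"],s["opening"],s["grip_force"],abs(s["joint_vel"]).max())
a=r.grab_frame("scene")[60:280,180:400]
b=r.grab_frame("top")[190:270,245:425]
cv2.imwrite("pics/fin.png",np.vstack([cv2.resize(a,(396,396)),cv2.resize(b,(396,176))]))
E
```

```text
[ 0.16290717  1.28000329 -0.83194193] [ 0.53511824 -0.17587943  0.29488309] [-1.79995847e+02  3.52630540e-03 -4.59192360e+01] 0.05663049517012748 29.999998005805537 0.11356790683037632
```

View pics/fin.png

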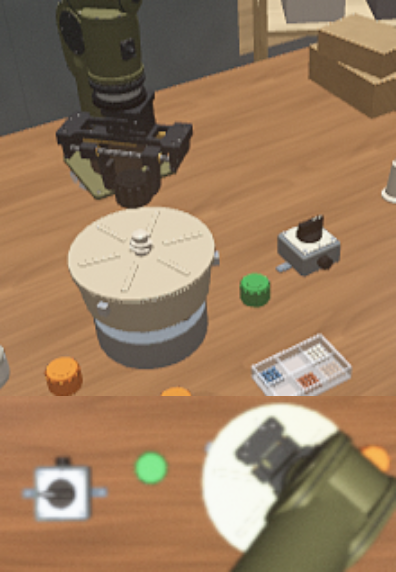

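The picture shows the cap upright in the gripper above the bare stub. The lid is in place, the handle points to OFF (+y, left in the top view), and the bystanders haven't moved.

```bash
python3 -c "from workcell import r; print(r.hand_in())"
```

```text
the job is handed in; nothing more can be done
None
```

I turned the isolator off first, then unscrewed the cap clockwise (the thread was left-handed) and lifted it off; it was held upright and still about 10 cm above the lid when I handed in at about 18 s, and the lid and the rest of the bench looked undisturbed in the last picture.

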